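Count the lot rack and slide the cork box into the third gap

ROBOT

A 7-joint arm with a two-finger parallel gripper is mounted at the origin on the work surface. World frame = base frame: x ahead of the robot, y to its left, z up, the work surface at z = 0. Lengths are in m, angles in rad, forces in N, time in s.
With the tool pointing down it reaches from about 0.425 to 0.95 m from the base axis. Payload 4.7 kg.
Tool frame: the origin (TCP) lies between the finger pads; the fingertips stand 17 mm ahead of it and the grasp point (between the pads) lies 2 mm behind it; z points along the fingers, y is the line along which they close (so a half turn about z gives the same grasp; the last joint's range is limited). The gripper opens to 87 mm and grips with 3 to 60 N. Pads are 19 mm wide; open, the fingers measure 117 mm over their backs; the gripper's body (75 mm by 190 mm) begins 51 mm behind the grasp point.
Start: joints at [1.212, 0.469, -0.049, 1.532, 0.024, 1.141, -0.082], TCP at [0.219, -0.639, 0.24] pointing down, gripper open.
Joint ranges: [-2.59, 2.59], [-0.33, 1.99], [-1.39, 1.29], [0.1, 2.45], [-1.04, 4.18], [0.21, 1.99], [-2.66, 2.66]. Speed limits (rad/s): [2.57, 2.57, 3.14, 3.14, 3.14, 3.14, 3.14].

INTERFACE

Orientations are given as a rotation vector (axis times angle).
In Python, from plant import sensors, eyes, ctrl gives the robot as it stands.
- The arm moves only by the tool send_rows, never from a script. Its argument "moves" is a list that holds one entry, the list of rows, each a list of 7 numbers: the shift along the tool's x, y, z scaled (see below), then the turn, a rotation vector about the tool's x, y, z scaled (see below), then the gripper command: -1 is shut, 1 is fully open, values between are in proportion. In form: [[[tx, ty, tz, wx, wy, wz, jaw], ...]]. A call has 1 to 12 rows; each row shifts and turns the commanded pose from where the row before left it, along the tool's axes as they then stand; what a row does not reach is not made up. The controller multiplies each number of a shift by 50 mm and each number of a turn by 0.1 rad. A row lasts 1/8 s, in which the tool goes at most 62.5 mm and 10.7 degrees, less where a joint would pass 70% of its speed; a pose out of reach is approached as far as the arm can. A call with a number of a shift or a turn outside -1 to 1 is refused whole. A call with a gripper value outside its range is refused whole. The fingers move at their own pace and stop on an object; "squeeze" is the grip in N (left out, the last holds). Time passes only in rows, so rows that do not move let the fingers close. It gives the time, the measured TCP pose, the force, the opening and the grip force at its end, in the units of the state.
- sensors.get_state(): the state, without advancing time (a new reading comes with each control period).
- eyes.capture(name): name is "scene" or "top" or "wrist"; returns a dict with "frame" (420x560x3 uint8, red, green, blue), "fov_y" (degrees; the focal length in pixels is half the picture's height over the tangent of half this angle, whatever the lens; pixels are square), "cx", "cy" (the principal point, pixels), "R" (3x3) and "t" (3): a world point X has camera coordinates R X + t. Camera axes: x right, y down, z forward; pixel columns grow to the right and rows downward; lengths in m; the calibration is good to about 2 mm. A picture is of the moment at which its call begins. There is no depth.
- ctrl.close_job(): hands the job in; it is judged then, once.
The state is a dict: "t": time; "joints": joint angles; "joint_velocities": joint speeds; "effort": joint torques, N m; "tool_pos": TCP position; "orientation": TCP orientation; "contact_force": force on the tool from outside, world axes, zero at the start; "torque": the same for the moment, N m; "width": finger opening in m; "gripper_force": force on a finger pad.
Only numpy, scipy, OpenCV 4.12 (cv2) and the standard library are available. Lean on these libraries where they do the work, as an engineer would, in place of code of your own. Each camera call takes 0.05 s, during which the arm holds its last target. There are 200 camera calls.

TASK

Starting at the end of the rack where the tall post stands, run one fingertip (fingers shut) along the sprung rail at the back of the rack, pressing it lightly at the first, second and third gap in turn. Then push the box of corks along the board and into that third gap until it is fully home against the back stop, upright; never lift or tip it, leave the bottle, jar and capsule stack beside the rack alone, and finish clear of everything.

Things in the scene. Friction and masses are not known exactly. Their poses are not given: they have to be found in the camera images.
- rack: Fixed rack: board 12 mm thick, bare apron towards the robot; 7 steel dividers 6 mm thick, 40 mm tall above the board, make 6 gaps 50 mm wide at 56 mm pitch, open to the robot and on top, closed at the far end by a back stop. Origin: at table level under the divider fronts, mid-row. x into the gaps, y along the row, z up. Board x -140 to 100, y +-215 mm; divider fronts x=0, back stop face x=70. Place and yaw vary.
- tall_post: Slim dark steel post with a knob, 80 mm tall above the board and 24 mm thick, standing on the rack board beyond one end of the row of gaps, 192 mm from the row's middle: the gaps are counted from this end (either the rack's +y or -y end, it varies). Origin: centre of its foot, on the board.
- flat_stud: Flat dark steel stud, 22 mm wide and only 10 mm tall, on the board at the other end of the row. Origin: centre of its foot.
- box_mid (a point): Centre (half-way up) of the loose cork box: open plywood box with three corks standing in it, 80 long (x) x 36 wide (y) x 42 mm tall, 0.18-0.35 kg, upright on the apron anywhere along the row, its x axis within 15 degrees of the rack's. Fully home its nose meets the back stop, its centre is 30 mm past the divider fronts and its rear end stands 10 mm out of the gap.
- cork_box: The same cork box; origin at the centre of its underside, axes as for box_mid.
- half_bottle: Bystander: dark half bottle of wine, 62 mm across, 235 mm tall, standing on the table beside the rack. Origin: centre of its foot.
- jar: Bystander: glass jar with a steel cap, 66 mm across, 85 mm tall, on the table beside the rack. Origin: centre of its foot.
- capsules: Bystander: stack of black bottle capsules, a cone 38 mm wide and 78 mm tall, on the table beside the rack. Origin: centre of its foot.
- gap1 (a point): Gap 1, counted from the rack's +y end: the middle of its mouth, at the divider fronts, on the board (12 mm above the table). Axes as the rack's.
- gap2 (a point): Gap 2, counted from the rack's +y end: the middle of its mouth, at the divider fronts, on the board (12 mm above the table). Axes as the rack's.
- gap3 (a point): Gap 3, counted from the rack's +y end: the middle of its mouth, at the divider fronts, on the board (12 mm above the table). Axes as the rack's.
- gap4 (a point): Gap 4, counted from the rack's +y end: the middle of its mouth, at the divider fronts, on the board (12 mm above the table). Axes as the rack's.
- gap5 (a point): Gap 5, counted from the rack's +y end: the middle of its mouth, at the divider fronts, on the board (12 mm above the table). Axes as the rack's.
- gap6 (a point): Gap 6, counted from the rack's +y end: the middle of its mouth, at the divider fronts, on the board (12 mm above the table). Axes as the rack's.
- strip1: Rail section of gap 1: bowed aluminium bar 50 mm long along the row, 10 mm thick, across the far end of the gap (77 mm past the divider fronts). Origin: middle of its top, 64 mm above the board when free; flat for 26 mm, ends slope down 6 mm, 6 mm clear of the next. Sprung: gives straight down up to 8 mm, about 0.5 N per mm. A light press of 2 to 5 mm is a touch.
- strip2: Rail section of gap 2: bowed aluminium bar 50 mm long along the row, 10 mm thick, across the far end of the gap (77 mm past the divider fronts). Origin: middle of its top, 64 mm above the board when free; flat for 26 mm, ends slope down 6 mm, 6 mm clear of the next. Sprung: gives straight down up to 8 mm, about 0.5 N per mm. A light press of 2 to 5 mm is a touch.
- strip3: Rail section of gap 3: bowed aluminium bar 50 mm long along the row, 10 mm thick, across the far end of the gap (77 mm past the divider fronts). Origin: middle of its top, 64 mm above the board when free; flat for 26 mm, ends slope down 6 mm, 6 mm clear of the next. Sprung: gives straight down up to 8 mm, about 0.5 N per mm. A light press of 2 to 5 mm is a touch.
- strip4: Rail section of gap 4: bowed aluminium bar 50 mm long along the row, 10 mm thick, across the far end of the gap (77 mm past the divider fronts). Origin: middle of its top, 64 mm above the board when free; flat for 26 mm, ends slope down 6 mm, 6 mm clear of the next. Sprung: gives straight down up to 8 mm, about 0.5 N per mm. A light press of 2 to 5 mm is a touch.
- strip5: Rail section of gap 5: bowed aluminium bar 50 mm long along the row, 10 mm thick, across the far end of the gap (77 mm past the divider fronts). Origin: middle of its top, 64 mm above the board when free; flat for 26 mm, ends slope down 6 mm, 6 mm clear of the next. Sprung: gives straight down up to 8 mm, about 0.5 N per mm. A light press of 2 to 5 mm is a touch.
- strip6: Rail section of gap 6: bowed aluminium bar 50 mm long along the row, 10 mm thick, across the far end of the gap (77 mm past the divider fronts). Origin: middle of its top, 64 mm above the board when free; flat for 26 mm, ends slope down 6 mm, 6 mm clear of the next. Sprung: gives straight down up to 8 mm, about 0.5 N per mm. A light press of 2 to 5 mm is a touch.
Not all that is in view belongs to the job. There is more than one size of the cork_box; the job needs the middle-sized.

How it is judged:
On the way, in this order (a step that is already met when the one before it is completed fails the run):
1. a fingertip presses the rail section of the first gap from the tall post (((y of tall_post in the frame of rack above 0 m and contact force between the fingers and strip1 above 0.4 N) or (y of tall_post in the frame of rack below 0 m and contact force between the fingers and strip6 above 0.4 N))), for 0.05 s.
2. a fingertip presses the rail section of the second gap from the tall post (((y of tall_post in the frame of rack above 0 m and contact force between the fingers and strip2 above 0.4 N) or (y of tall_post in the frame of rack below 0 m and contact force between the fingers and strip5 above 0.4 N))), for 0.05 s.
3. a fingertip presses the rail section of the third gap from the tall post (((y of tall_post in the frame of rack above 0 m and contact force between the fingers and strip3 above 0.4 N) or (y of tall_post in the frame of rack below 0 m and contact force between the fingers and strip4 above 0.4 N))), for 0.05 s.
4. the cork box is fully home in the third gap (((y of tall_post in the frame of rack above 0 m and x of box_mid in the frame of gap3 between 0.024 and 0.036 m and y of box_mid in the frame of gap3 between -0.01 and 0.01 m and z of box_mid in the frame of gap3 between 0.015 and 0.027 m) or (y of tall_post in the frame of rack below 0 m and x of box_mid in the frame of gap4 between 0.024 and 0.036 m and y of box_mid in the frame of gap4 between -0.01 and 0.01 m and z of box_mid in the frame of gap4 between 0.015 and 0.027 m)) and angle between box_mid's own z axis and vertical below 0.1 rad and linear speed of cork_box below 0.02 m/s), for 0.1 s.
At the end, for the whole second after the job is handed in: The cork box stands upright (tilt under 0.1 rad) and still on the board in the third gap from the tall post, between its dividers (centre within 10 mm of the gap's centreline), its nose within 6 mm of the back stop; bottle, jar and capsule stack within 20 mm of where they were (all of step 4 and distance of each of half_bottle, jar, capsules from where it was at the start of the episode below 0.02 m); the robot touches nothing.
It fails at once if the cork box is lifted off the board (more than 10 mm) (z of box_mid in the frame of rack above 0.043 m).
It fails at once if the cork box is tipped (more than 0.3 rad) (angle between box_mid's own z axis and vertical above 0.3 rad).
It fails at once if a bystander is pushed more than 20 mm or tipped (distance of any of half_bottle, jar, capsules from where it was at the start of the episode above 0.02 m or angle between any of half_bottle, jar, capsules's own z axis and vertical above 0.3 rad).
It also fails if it takes over 61 s, if anything falls off the work surface, if the arm or the gripper's body presses on something with over 40 N, if the wrist force passes 120 N, or if a joint passes its speed limit or range.

## Working session

There is one attempt and no reset: what is moved stays moved. The work goes in short steps, Python scripts to look and compute and a tool call to move; the robot and the scene stay as the last step left them, time stands still between calls to the robot, and variables do not carry over. Pictures are saved under pics/ and viewed, at most 10 in all, crops included, and the job is handed in when it is done.

Besides the shell and the picture viewer there is one more tool, called after "Emit:" as a command line: name --argument value ..., lists and objects as JSON in quotes. send_rows: Moves the arm, as the interface text tells. Its arguments: {"type":"object","properties":{"moves":{"type":"array","items":{"type":"array","items":{"type":"array","items":{"type":"number"}}}},"squeeze":{"type":"number"}},"required":["moves"]}

```bash
mkdir -p pics
cat > h.py <<'E'
import numpy as np, cv2
from plant import sensors, eyes, ctrl
def cap(n,f):
    c=eyes.capture(n); cv2.imwrite('pics/'+f,cv2.cvtColor(c['frame'],cv2.COLOR_RGB2BGR))
    np.savez('pics/'+f+'.npz',**{k:v for k,v in c.items()}); return c
def ld(f): return np.load('pics/'+f+'.npz')
def foc(c): return c['frame'].shape[0]/2/np.tan(np.radians(float(c['fov_y']))/2)
def px2w(c,u,v,z):
    R=np.array(c['R']);t=np.array(c['t']);f=foc(c)
    d=R.T@np.array([(u-c['cx'])/f,(v-c['cy'])/f,1]);o=-R.T@t
    return o+d*(z-o[2])/d[2]
def w2px(c,X):
    p=np.array(c['R'])@np.array(X)+np.array(c['t']);f=foc(c)
    return p[:2]/p[2]*f+[c['cx'],c['cy']]
E
python3 - <<'E'
from h import *
print(sensors.get_state())
a=cap('scene','s0.png');b=cap('top','t0.png')
for c in(a,b): print(c['fov_y'],c['cx'],c['cy'],-np.array(c['R']).T@c['t'])
E
```

```text
{'t': 0.0, 'joints': array([ 1.21209477,  0.46947835, -0.04858511,  1.5337186 ,  0.02412656,
        1.14102391, -0.0822861 ]), 'joint_velocities': array([-0.00168548,  0.0010203 ,  0.00143078, -0.00012205, -0.00228636,
        0.00027506, -0.00039309]), 'effort': array([-6.53755815e-04, -5.07984424e+01, -8.09095474e-02, -2.36156738e+01,
       -6.13872637e-02,  3.80039820e-02,  1.86663306e-04]), 'tool_pos': array([ 0.21840896, -0.6380668 ,  0.23846407]), 'orientation': array([-3.09699639e+00, -5.15454044e-01,  6.88799402e-04]), 'contact_force': array([-0.19563125,  0.27539583, -0.67683204]), 'torque': array([ 0.04663623, -0.01750517, -0.01561759]), 'gripper_force': 0.0, 'width': 0.08710549469188422}
55.64994600465666 281.59493038427024 213.37182826994157 [ 1.20492985 -0.38199465  0.5821387 ]
47.421141095335 282.75940910566794 217.0462905018467 [ 0.36332739 -0.0046485   1.10526402]
```

```bash
ls -a . ; ls pics
```

```text
.
..
h.py
pics
s0.png
s0.png.npz
t0.png
t0.png.npz
```

View pics/t0.png

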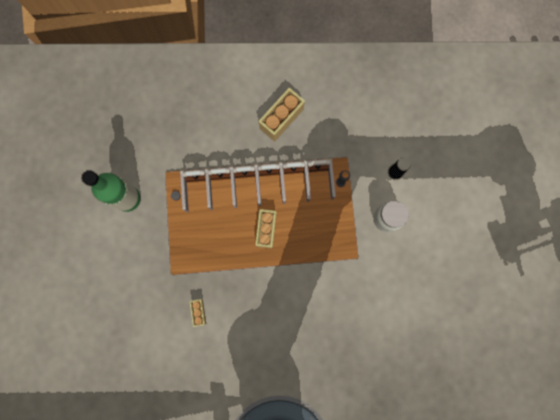

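View pics/s0.png

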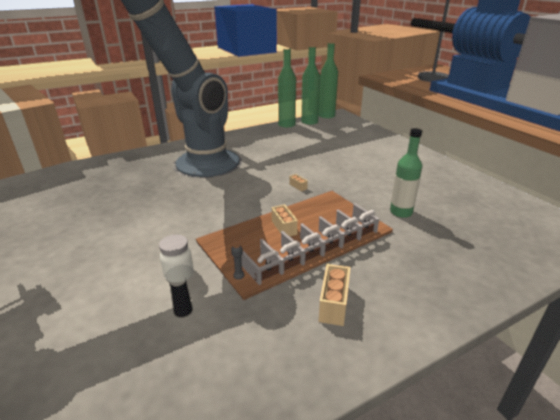

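The top view (up is +x, left is +y) shows the rack, with the tall post at (342,180), on the -y end, and the flat stud at (176,196). So the first, second and third gaps are 6, 5 and 4. There are three cork boxes: a large one at (283,113) beyond the rack, one on the apron at (266,229), and a small one at (198,313) on the table. The apron box fits the description. I'll check its size in an enlarged crop.

Run:
```python
from h import *
im=cv2.imread('pics/t0.png')[145:285,155:365]
cv2.imwrite('pics/t0c.png',cv2.resize(im,None,fx=3.8,fy=3.8,interpolation=cv2.INTER_CUBIC))
```

```text
(no output)
```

View pics/t0c.png

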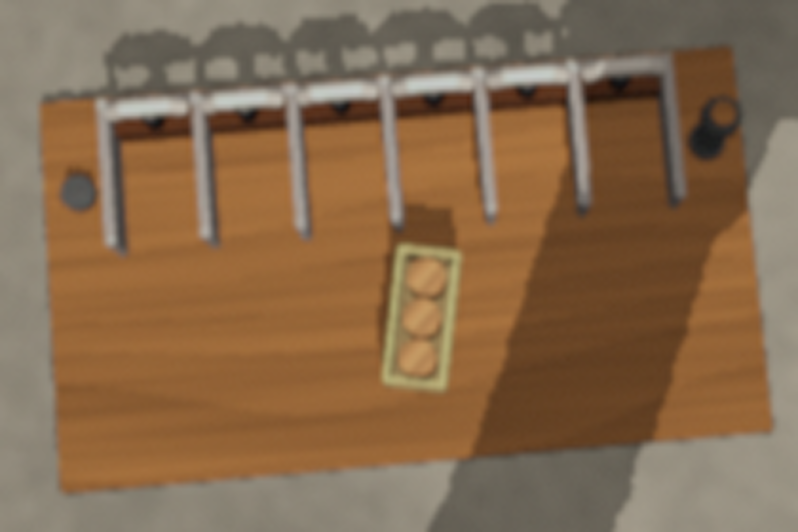

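The crop shows the apron box with top corners near (400,245), (461,250), (446,390) and (383,384), just in front of the third gap (divider tips at 396 and 490). Now the board corners and sizes.

Run:
```python
from h import *
c=ld('t0.png')
P=lambda u,v,z: px2w(c,155+(u+.5)/3.8-.5,145+(v+.5)/3.8-.5,z)[:2]
W=np.array([P(42,100,.012),P(733,46,.012),P(773,430,.012),P(62,492,.012)])
M=np.array([[.1,.215],[.1,-.215],[-.14,-.215],[-.14,.215]])
def fit(M,W):
    m=M.mean(0);w=W.mean(0);U,S,V=np.linalg.svd((M-m).T@(W-w));R=V.T@np.diag([1,np.linalg.det(V.T@U.T)])@U.T
    return R,w-R@m
R,o=fit(M,W);print('rack',o,np.degrees(np.arctan2(R[1,0],R[0,0])),'res mm',1e3*(W-(M@R.T+o)))
B=np.array([P(402,245,.054),P(461,250,.054),P(446,390,.054),P(383,384,.054)])
print('box sides',[np.linalg.norm(B[i]-B[(i+1)%4]) for i in range(4)])
L=(B-o)@R;print('box in rack',L.mean(0),'yaw deg',np.degrees(np.arctan2(*((L[0]+L[1]-L[2]-L[3])[::-1]))),)
for u,v in[(116,250),(207,243),(304,236),(397,226),(491,219),(584,211),(678,203)]: print('div front',(P(u,v,.052)-o)@R)
print('post',(P(705,142,.012)-o)@R)
for n,u,v in[('jar',392,222),('caps',395,178),('bottle',131,203)]: print(n,(px2w(c,u,v,0)[:2]-o)@R)
s=sensors.get_state();print(s['tool_pos'],cv2.Rodrigues(s['orientation'])[0].round(3))
s=ld('s0.png');print([w2px(s,[*(R@[-.14,y]+o),.012]) for y in(-.215,.215)],[w2px(s,[*(R@[.1,y]+o),.012]) for y in(-.215,.215)])
print('strips6..4',[(R@[.077,y]+o) for y in(-.14,-.084,-.028)])
```

```text
rack [0.54193975 0.04001735] 4.334791634940025 res mm [[ 0.13728904 -1.4959863 ]
 [-1.09130207  1.19761763]
 [ 1.00226878  1.64142762]
 [-0.04825576 -1.34305896]]
box sides [np.float64(0.03466056390722754), np.float64(0.08243724485224171), np.float64(0.03665488015329442), np.float64(0.08213464583666485)]
box in rack [-0.05813564 -0.01015055] yaw deg -11.43597267427842
div front [-0.00366461  0.16594365]
div front [-0.00393586  0.11261815]
div front [-0.004499    0.05569895]
div front [-0.00308898  0.0008859 ]
div front [-0.00350648 -0.05447928]
div front [-0.00328165 -0.10940511]
div front [-0.00310516 -0.16501827]
post [ 0.04014546 -0.19037431]
jar [-0.06214504 -0.30322606]
caps [ 0.04146597 -0.32236554]
bottle [0.03313791 0.30077389]
[ 0.21841722 -0.63813563  0.23858403] [[ 0.946  0.324 -0.001]
 [ 0.324 -0.946  0.002]
 [-0.    -0.002 -1.   ]]
[array([195.47761687, 238.37456722]), array([332.50960555, 190.18361461])] [array([243.32319021, 297.10528094]), array([394.00384081, 229.00000235])]
strips6..4 [array([ 0.62930127, -0.09376219]), array([ 0.62506856, -0.03792238]), array([0.62083584, 0.01791743])]
```

The apron box measures 82 x 36 mm at rack (-0.058, -0.010), yaw -11°, so it is the middle-sized one. The post comes out at rack y = -0.190, as specified, so I press strips 6, 5, 4 and fill gap 4. First I square the tool to the rack and shut the fingers.

Emit:
send_rows --moves '[[[0, 0, 0, 0, 0, 0.85, -1], [0, 0, 0, 0, 0, 0.85, -1], [0, 0, 0, 0, 0, 0.85, -1], [0, 0, 0, 0, 0, 0, -1]]]' --squeeze 10

```text
t: 0.6
tool_pos: [0.2186, -0.6383, 0.239]
orientation: [-3.138, -0.119, 0.001]
contact_force: [0.6, 0.2, 0.6]
width: 0.0551
gripper_force: 0.0
```

```bash
cat >> h.py <<'E'
yaw=np.radians(4.33);RR=np.array([[np.cos(yaw),-np.sin(yaw)],[np.sin(yaw),np.cos(yaw)]]);O=np.array([.5419,.0400])
def go(x,y,z):
    "units of tool shift to rack-frame x,y and world z"
    s=sensors.get_state();T=cv2.Rodrigues(s['orientation'])[0]
    d=np.array([*(RR@[x,y]+O),z])-s['tool_pos']
    print('t',s['t'],'rack now',((s['tool_pos'][:2]-O)@RR).round(4),s['tool_pos'][2].round(4),'F',s['contact_force'].round(2),'w',s['width'].round(4))
    e=T.T@np.column_stack([[*RR[:,0],0],[-RR[0,1],-RR[1,1],0],[0,0,-1]]);print('misalign',cv2.Rodrigues(e)[0].ravel().round(4)*10,'units',(T.T@d/.05).round(3))
E
python3 -c "
from h import *
go(.077,-.14,.14)"
```

```text
Traceback (most recent call last):
  File "h.py", line 20, in go
    print('t',s['t'],'rack now',((s['tool_pos'][:2]-O)@RR).round(4),s['tool_pos'][2].round(4),'F',s['contact_force'].round(2),'w',s['width'].round(4))
                                                                                                                                  ^^^^^^^^^^^^^^^^
AttributeError: 'float' object has no attribute 'round'
```

```bash
sed -i "s/s\['width'\].round(4)/round(s['width'],4)/" h.py
python3 -c "
from h import *
go(.077,-.14,.14)"
```

```text
t 0.6 rack now [-0.3736 -0.652 ] 0.239 F [0.65 0.25 0.59] w 0.0551
misalign [-0.009  0.004  0.003] units [  9.015 -10.236   1.986]
```

Emit:
send_rows --moves '[[[0.7, -0.8, 0, 0, 0, 0, -1], [0.7, -0.8, 0, 0, 0, 0, -1], [0.7, -0.8, 0, 0, 0, 0, -1], [0.7, -0.8, 0, 0, 0, 0, -1], [0.7, -0.8, 0, 0, 0, 0, -1], [0.7, -0.8, 0, 0, 0, 0, -1], [0.7, -0.8, 0, 0, 0, 0, -1], [0.7, -0.8, 0, 0, 0, 0, -1], [0.7, -0.8, 0, 0, 0, 0, -1], [0.7, -0.8, 0, 0, 0, 0, -1], [0.7, -0.8, 0, 0, 0, 0, -1], [0.7, -0.8, 0, 0, 0, 0, -1]]]'

```text
t: 2.1
tool_pos: [0.6024, -0.1272, 0.2395]
orientation: [3.139, 0.12, -0.0]
contact_force: [0.8, -0.2, 0.9]
width: 0.0001
gripper_force: 0.0
```

```bash
python3 -c "
from h import *
go(.077,-.14,.14)"
```

```text
t 2.1 rack now [ 0.0477 -0.1713] 0.2395 F [ 0.79 -0.16  0.95] w 0.0001
misalign [0.002 0.    0.007] units [ 0.587 -0.627  1.99 ]
```

Emit:
send_rows --moves '[[[0.59, -0.63, 0, 0, 0, 0, -1], [0, 0, 0.7, 0, 0, 0, -1], [0, 0, 0.7, 0, 0, 0, -1], [0, 0, 0.6, 0, 0, 0, -1], [0, 0, 0, 0, 0, 0, -1]]]'

```text
t: 2.72
tool_pos: [0.6267, -0.0949, 0.1369]
orientation: [-3.138, -0.119, 0.009]
contact_force: [0.5, -0.5, 1.1]
width: 0.0005
gripper_force: 0.0
```

Run:
```python
from h import *
go(.077,-.14,.0895)
c=cap('wrist','w1.png');a=cap('scene','s1.png')
for n,k in(('w',c),('s',a)):
  print(n,[w2px(k,[*(RR@[.077,y]+O),.076]).round() for y in(-.14,-.084,-.028)])
i=cv2.imread('pics/s1.png')[170:310,190:400];i=cv2.resize(i,(400,267),interpolation=cv2.INTER_CUBIC)
w=cv2.resize(cv2.imread('pics/w1.png'),(400,300))
cv2.imwrite('pics/m1.png',np.vstack([w,i]))
```

```text
t 2.725 rack now [ 0.0743 -0.1409] 0.1369 F [ 0.47 -0.52  1.13] w 0.0005
misalign [-0.01   0.059  0.005] units [ 0.059 -0.018  0.948]
w [array([285., 226.]), array([208., 226.]), array([131., 226.])]
s [array([268., 253.]), array([291., 244.]), array([312., 235.])]
```

View pics/m1.png

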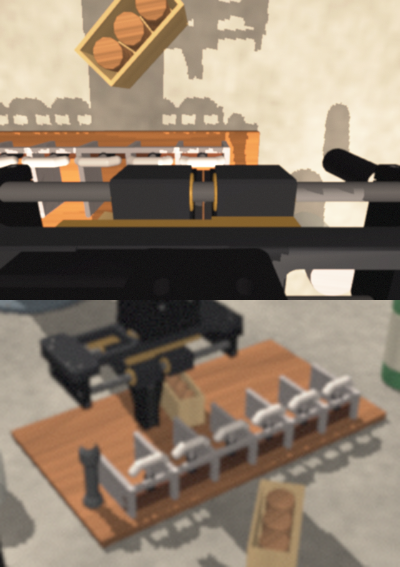

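The fingers are shut above strip 6. The wrist view has the strips near row 157 (half scale), against 161 predicted. I'll check the rail's x from both views.

```bash
python3 - <<'E'
from h import *
def cent(f,yl):
  c=ld(f);g=cv2.cvtColor(c['frame'],cv2.COLOR_RGB2GRAY).astype(float)
  for y in yl:
    vals=[]
    xs=np.arange(.055,.10,.001)
    for x in xs:
      vals.append(np.mean([cv2.getRectSubPix(g.astype(np.float32),(1,1),tuple(map(float,w2px(c,[*(RR@[x,y+d]+O),.076]))))[0,0] for d in(-.008,0,.008)]))
    print(f,y,[int(v) for v in vals[::2]])
cent('t0.png',[-.084,-.028,.028,.084]);cent('w1.png',[-.14,-.084,-.028])
c=ld('s1.png')
print('tip px',w2px(c,[*(sensors.get_state()['tool_pos'][:2]),.12]))
E
python3 - <<'E'
import cv2
i=cv2.imread('pics/w1.png')[190:270,90:350]
cv2.imwrite('pics/w1c.png',cv2.resize(i,None,fx=3,fy=3,interpolation=cv2.INTER_CUBIC))
E
```

```text
t0.png -0.084 [90, 64, 51, 50, 49, 46, 59, 100, 153, 186, 196, 189, 165, 129, 97, 88, 96, 107, 113, 115, 114, 109, 103]
t0.png -0.028 [86, 60, 47, 46, 46, 46, 64, 106, 157, 188, 197, 188, 163, 127, 99, 93, 98, 109, 116, 119, 119, 116, 109]
t0.png 0.028 [85, 59, 47, 47, 47, 49, 67, 111, 161, 189, 196, 186, 160, 123, 97, 93, 102, 112, 117, 117, 117, 112, 104]
t0.png 0.084 [81, 57, 48, 48, 48, 49, 70, 116, 165, 190, 196, 185, 157, 121, 95, 92, 100, 110, 117, 119, 119, 118, 110]
w1.png -0.14 [61, 48, 47, 47, 47, 44, 46, 92, 200, 255, 255, 254, 236, 181, 113, 101, 192, 219, 186, 117, 116, 120, 116]
w1.png -0.084 [48, 48, 37, 32, 34, 34, 34, 34, 33, 59, 209, 225, 211, 175, 71, 57, 145, 173, 167, 115, 110, 112, 112]
w1.png -0.028 [77, 107, 108, 108, 107, 107, 106, 105, 116, 191, 218, 221, 208, 167, 92, 75, 154, 169, 160, 110, 108, 110, 111]
tip px [267.26960189 235.71006577]
```

View pics/w1c.png

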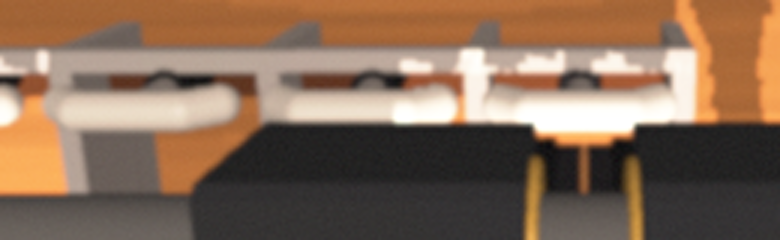

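The rail is at x ≈ 0.0755 in both views, and the strips' y positions match. Lowering onto strip 6.

Emit:
send_rows --moves '[[[0.03, 0, 0.4, 0, 0, 0, -1], [0, 0, 0.3, 0, 0, 0, -1], [0, 0, 0, 0, 0, 0, -1]]]'

```text
t: 3.2
tool_pos: [0.6289, -0.0948, 0.1027]
orientation: [-3.139, -0.118, 0.005]
contact_force: [-1.2, -0.1, -0.0]
width: 0.0008
gripper_force: 0.0
```

```bash
python3 -c "
from h import *
go(.076,-.14,.0895)"
```

```text
t 3.2 rack now [ 0.0766 -0.141 ] 0.1027 F [-1.22 -0.05 -0.02] w 0.0008
misalign [-0.005  0.034 -0.006] units [-0.011 -0.02   0.265]
```

Emit:
send_rows --moves '[[[0, 0, 0.14, 0, 0, 0, -1], [0, 0, 0.13, 0, 0, 0, -1], [0, 0, 0, 0, 0, 0, -1], [0, 0, 0, 0, 0, 0, -1]]]'

```text
t: 3.7
tool_pos: [0.6303, -0.0949, 0.0914]
orientation: [3.139, 0.117, 0.001]
contact_force: [-1.6, -0.1, 0.9]
width: 0.0006
gripper_force: 0.7
```

```bash
python3 -c "
from h import *
go(.076,-.14,.0895);go(.076,-.084,.0895)"
```

```text
t 3.7 rack now [ 0.078  -0.1412] 0.0914 F [-1.55 -0.12  0.88] w 0.0006
misalign [ 0.001 -0.004 -0.008] units [-0.04  -0.023  0.038]
t 3.7 rack now [ 0.078  -0.1412] 0.0914 F [-1.55 -0.12  0.88] w 0.0006
misalign [ 0.001 -0.004 -0.008] units [-0.041 -1.143  0.038]
```

Emit:
send_rows --moves '[[[-0.04, 0, 0.05, 0, 0, 0, -1], [0, 0, 0, 0, 0, 0, -1], [0, 0, 0, 0, 0, 0, -1]]]'

```text
t: 4.08
tool_pos: [0.6287, -0.0949, 0.089]
orientation: [3.139, 0.118, 0.002]
contact_force: [2.0, 0.1, 3.8]
width: 0.0004
gripper_force: 1.2
```

Run:
```python
from h import *
go(.076,-.084,.0895)
c=cap('scene','s2.png')
i=c['frame'][200:290,210:330][:,:,::-1]
cv2.imwrite('pics/s2c.png',cv2.resize(i,None,fx=5,fy=5,interpolation=cv2.INTER_CUBIC))
```

```text
t 4.075 rack now [ 0.0764 -0.1411] 0.089 F [2.   0.07 3.76] w 0.0004
misalign [ 0.001 -0.015 -0.007] units [-0.009 -1.142 -0.01 ]
```

View pics/s2c.png

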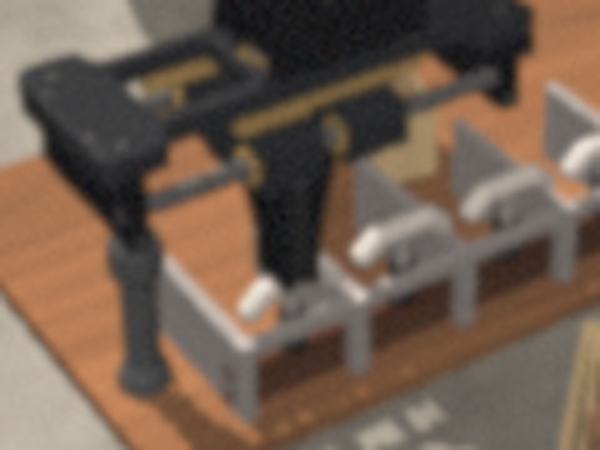

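The fingertip presses strip 6 about 4 mm (image (285,290)), clear of the post. Now sliding along to strip 5.

Emit:
send_rows --moves '[[[0, -0.19, -0.02, 0, 0, 0, -1], [0, -0.19, 0, 0, 0, 0, -1], [0, -0.19, 0, 0, 0, 0, -1], [0, -0.19, 0, 0, 0, 0, -1], [0, -0.19, 0, 0, 0, 0, -1], [0, -0.19, 0, 0, 0, 0, -1], [0, 0, 0, 0, 0, 0, -1], [0, 0, 0, 0, 0, 0, -1]]]'

```text
t: 5.12
tool_pos: [0.624, -0.037, 0.0896]
orientation: [-3.138, -0.118, -0.0]
contact_force: [-0.1, 1.4, 3.1]
width: 0.0
gripper_force: 1.1
```

```bash
python3 -c "
from h import *
go(.076,-.028,.0895)"
```

```text
t 5.125 rack now [ 0.076 -0.083] 0.0896 F [-0.11  1.44  3.12] w 0.0
misalign [-0.012 -0.003 -0.002] units [-1.0e-03 -1.1e+00  4.0e-03]
```

Emit:
send_rows --moves '[[[0, -0.2, 0, 0, 0, 0, -1], [0, -0.18, 0, 0, 0, 0, -1], [0, -0.18, 0, 0, 0, 0, -1], [0, -0.18, 0, 0, 0, 0, -1], [0, -0.18, 0, 0, 0, 0, -1], [0, -0.18, 0, 0, 0, 0, -1], [0, 0, 0, 0, 0, 0, -1], [0, 0, 0, 0, 0, 0, -1]]]'

```text
t: 6.12
tool_pos: [0.6198, 0.0178, 0.0896]
orientation: [-3.138, -0.118, -0.001]
contact_force: [-1.0, 1.6, 2.1]
width: 0.0005
gripper_force: 1.1
```

```bash
python3 -c "
from h import *
go(-.063,.045,.12)"
```

```text
t 6.125 rack now [ 0.076 -0.028] 0.0896 F [-1.    1.63  2.07] w 0.0005
misalign [-0.012 -0.004 -0.001] units [-2.781 -1.46  -0.606]
```

All three sections were pressed with about 2 N. Lifting off and going to the +y side of the box.

Emit:
send_rows --moves '[[[0, 0, -0.6, 0, 0, 0, -1], [-0.7, -0.36, 0, 0, 0, 0, -1], [-0.7, -0.36, 0, 0, 0, 0, -1], [-0.7, -0.37, 0, 0, 0, 0, -1], [-0.68, -0.37, 0, 0, 0, 0, -1], [0, 0, 0, 0, 0, 0, -1], [0, 0, 0.8, 0, 0, 0, -1], [0, 0, 0.85, 0, 0, 0, -1], [0, 0, 0, 0, 0, 0, -1], [0, 0, 0, 0, 0, 0, -1]]]'

```text
t: 7.38
tool_pos: [0.477, 0.079, 0.0379]
orientation: [-3.139, -0.116, -0.003]
contact_force: [0.2, 0.4, 0.4]
width: 0.0004
gripper_force: 0.0
```

Run:
```python
from h import *
go(-.063,.005,.037)
c=cap('top','t3.png');a=cap('scene','s3.png')
i=cv2.resize(c['frame'][145:285,225:365],(400,400),interpolation=cv2.INTER_CUBIC)
j=cv2.resize(a['frame'][170:270,230:330],(400,400),interpolation=cv2.INTER_CUBIC)
cv2.imwrite('pics/m3.png',np.hstack([i,j])[:,:,::-1])
```

```text
t 7.375 rack now [-0.0618  0.0438] 0.0379 F [0.22 0.39 0.38] w 0.0004
misalign [-0.001 -0.016 -0.015] units [-0.023  0.776  0.017]
```

View pics/m3.png

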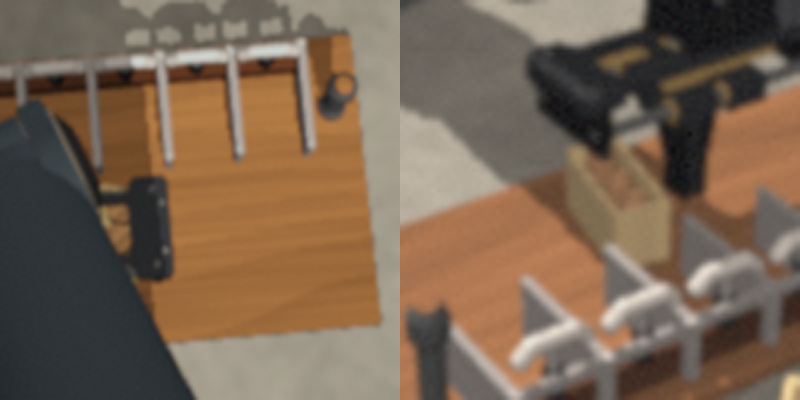

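The finger stands on the board's +y side of the box (right panel, (685,180)), clear of the dividers. Sideways push toward -y to square and shift the box.

Emit:
send_rows --moves '[[[-0.02, 0.1, 0, 0, 0, 0, -1], [0, 0.1, 0, 0, 0, 0, -1], [0, 0.1, 0, 0, 0, 0, -1], [0, 0.1, 0, 0, 0, 0, -1], [0, 0.1, 0, 0, 0, 0, -1], [0, 0.1, 0, 0, 0, 0, -1], [0, 0.1, 0, 0, 0, 0, -1], [0, 0.08, 0, 0, 0, 0, -1], [0, 0, 0, 0, 0, 0, -1], [0, 0, 0, 0, 0, 0, -1]]]'

```text
t: 8.72
tool_pos: [0.4778, 0.0399, 0.0371]
orientation: [3.139, 0.117, 0.0]
contact_force: [-0.1, -0.1, -0.5]
width: 0.0001
gripper_force: 0.0
```

Run:
```python
from h import *
go(-.14,.045,.1)
a=cap('scene','s4.png')
# box expected outline at target pose
f=a['frame'].copy()
i=cv2.resize(f[170:270,230:350],None,fx=6,fy=6,interpolation=cv2.INTER_CUBIC)
for (x,y) in [(-.018,-.046),(-.018,-.010),(-.098,-.046),(-.098,-.010)]:
  p=(w2px(a,[*(RR@[x,y]+O),.054])-[230,170]+.5)*6
  cv2.circle(i,tuple(p.astype(int).tolist()),4,(255,0,0),1)
cv2.imwrite('pics/s4c.png',i[:,:,::-1])
```

```text
t 8.725 rack now [-0.0639  0.0048] 0.0371 F [-0.13 -0.12 -0.49] w 0.0001
misalign [ 0.003 -0.003 -0.009] units [-1.522 -0.803 -1.259]
```

View pics/s4c.png

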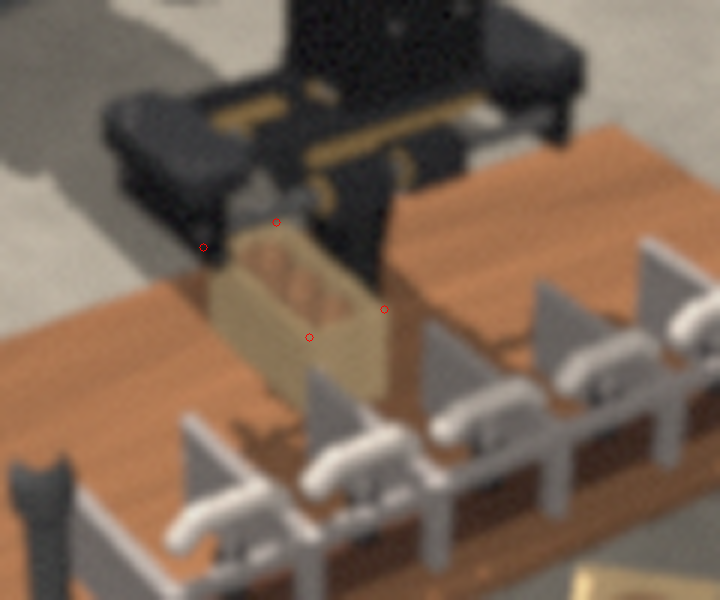

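The box is squared, with its nose's +y corner at (384,309) on the predicted mark and lined up with gap 4. I back off up and aside for a clear top view and measure it numerically.

Emit:
send_rows --moves '[[[0, -0.3, 0, 0, 0, 0, -1], [0, -0.6, -0.4, 0, 0, 0, -1], [-0.3, -0.6, -0.7, 0, 0, 0, -1], [-0.6, -0.6, -0.5, 0, 0, 0, -1], [-0.6, -0.6, 0, 0, 0, 0, -1], [0, 0, 0, 0, 0, 0, -1]]]'

```text
t: 9.52
tool_pos: [0.3902, 0.1721, 0.1175]
orientation: [-3.138, -0.129, -0.0]
contact_force: [-0.6, -0.3, -1.0]
width: 0.0005
gripper_force: 0.0
```

```bash
cat >> h.py <<'E'
def box(f):
    c=cap('top',f);h=cv2.cvtColor(c['frame'],cv2.COLOR_RGB2LAB).astype(int)
    # rectify rack plane z=.054, 0.5 mm/px: x -0.14..0.09 up, y -0.11..0.06
    xs=np.arange(-.14,.09,.0005);ys=np.arange(.06,-.11,-.0005)
    q=np.float32([w2px(c,[*(RR@[x,y]+O),.054]) for x,y in((.09,.06),(.09,-.11),(-.14,-.11),(-.14,.06))])
    H=cv2.getPerspectiveTransform(np.float32([[0,0],[340,0],[340,460],[0,460]]),q)
    r=cv2.warpPerspective(c['frame'],H,(340,460),flags=cv2.INTER_CUBIC|cv2.WARP_INVERSE_MAP)
    hsv=cv2.cvtColor(r,cv2.COLOR_RGB2HSV);m=cv2.inRange(hsv,(20,50,80),(35,255,255))
    m=cv2.morphologyEx(m,cv2.MORPH_OPEN,np.ones((5,5)))
    cv2.imwrite('pics/r_'+f,np.hstack([r[:,:,::-1],cv2.merge([m]*3)]))
    cs,_=cv2.findContours(m,cv2.RETR_EXTERNAL,2)
    for k in cs:
        if cv2.contourArea(k)<800: continue
        (u,v),(w,h_),a=cv2.minAreaRect(k);print('box rack x %.4f y %.4f'%(.09-v*.0005,.06-u*.0005),'size',w*.5,h_*.5,'ang',a)
E
python3 - <<'E'
from h import *
box('t5.png');go(-.13,-.028,.1)
E
```

```text
box rack x -0.0547 y -0.0292 size 84.5 31.5 ang 90.0
t 9.575 rack now [-0.1399  0.1418] 0.1173 F [ 0.5  -0.95 -0.13] w 0.0006
misalign [-0.002 -0.006  0.037] units [0.185 3.397 0.346]
```

View pics/r_t5.png

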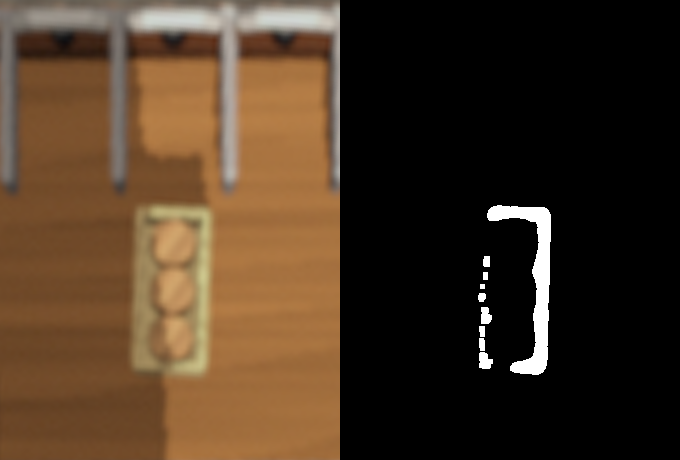

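In the rectified view the box spans (132–212, 207–375), so its centre is at y ≈ -0.026 with about 1° yaw. The gap centre, midway between dividers at 119 and 229, is y ≈ -0.027, so it is lined up. Going behind it, with x limited by the arm's inner reach.

Emit:
send_rows --moves '[[[0.5, 0.6, 0, 0, 0, 0, -1], [0, 0.7, 0, 0, 0, 0, -1], [0, 0.7, 0, 0, 0, 0, -1], [0, 0.7, 0, 0, 0, 0, -1], [0, 0.68, 0, 0, 0, 0, -1], [0, 0, 0, 0, 0, 0, -1], [0, 0, 0, 0, 0, 0, -1]]]'

```text
t: 10.45
tool_pos: [0.4306, 0.0028, 0.1169]
orientation: [-3.139, -0.117, -0.0]
contact_force: [0.6, 0.5, -0.5]
width: 0.0003
gripper_force: 0.0
```

Run:
```python
from h import *
go(-.115,-.027,.037)
```

```text
t 10.45 rack now [-0.1138 -0.0287] 0.1169 F [ 0.63  0.51 -0.52] w 0.0003
misalign [-0.003 -0.    -0.012] units [-0.025 -0.034  1.598]
```

Emit:
send_rows --moves '[[[-0.04, -0.03, 0, 0, 0, 0, -1], [0, 0, 0.5, 0, 0, 0, -1], [0, 0, 0.4, 0, 0, 0, -1], [0, 0, 0.4, 0, 0, 0, -1], [0, 0, 0.3, 0, 0, 0, -1], [0, 0, 0, 0, 0, 0, -1], [0, 0, 0, 0, 0, 0, -1]]]'

```text
t: 11.32
tool_pos: [0.4286, 0.0045, 0.0375]
orientation: [-3.139, -0.119, -0.001]
contact_force: [0.7, 0.8, 0.0]
width: 0.0005
gripper_force: 0.0
```

Run:
```python
from h import *
go(-.06,-.027,.037)
```

```text
t 11.325 rack now [-0.1157 -0.0269] 0.0375 F [0.67 0.78 0.05] w 0.0005
misalign [-0.001 -0.008  0.003] units [1.114 0.003 0.01 ]
```

In place behind the box without contact. Pushing straight.

Emit:
send_rows --moves '[[[0.1, 0, 0, 0, 0, 0, -1], [0.1, 0, 0, 0, 0, 0, -1], [0.1, 0, 0, 0, 0, 0, -1], [0.1, 0, 0, 0, 0, 0, -1], [0.1, 0, 0, 0, 0, 0, -1], [0.1, 0, 0, 0, 0, 0, -1], [0.1, 0, 0, 0, 0, 0, -1], [0.1, 0, 0, 0, 0, 0, -1], [0.1, 0, 0, 0, 0, 0, -1], [0.1, 0, 0, 0, 0, 0, -1], [0, 0, 0, 0, 0, 0, -1]]]'

```text
t: 12.7
tool_pos: [0.4791, 0.0077, 0.0372]
orientation: [-3.139, -0.117, -0.003]
contact_force: [-0.9, 1.1, 0.5]
width: 0.0003
gripper_force: 0.0
```

Run:
```python
from h import *
go(-.0195,-.027,.037)
```

```text
t 12.7 rack now [-0.065  -0.0274] 0.0372 F [-0.95  1.11  0.53] w 0.0003
misalign [-0.002 -0.017 -0.008] units [ 0.911 -0.009  0.005]
```

Emit:
send_rows --moves '[[[0.1, 0, 0, 0, 0, 0, -1], [0.1, 0, 0, 0, 0, 0, -1], [0.1, 0, 0, 0, 0, 0, -1], [0.1, 0, 0, 0, 0, 0, -1], [0.1, 0, 0, 0, 0, 0, -1], [0.1, 0, 0, 0, 0, 0, -1], [0.1, 0, 0, 0, 0, 0, -1], [0.1, 0, 0, 0, 0, 0, -1], [0, 0, 0, 0, 0, 0, -1]]]'

```text
t: 13.82
tool_pos: [0.5189, 0.0107, 0.0372]
orientation: [-3.139, -0.117, -0.002]
contact_force: [0.1, -0.0, -0.4]
width: 0.0007
gripper_force: 0.0
```

Run:
```python
from h import *
go(-.0195,-.027,.037)
```

```text
t 13.825 rack now [-0.0251 -0.0275] 0.0372 F [ 0.1  -0.01 -0.44] w 0.0007
misalign [-0.001 -0.015 -0.008] units [ 0.113 -0.01   0.004]
```

Emit:
send_rows --moves '[[[0.05, 0, 0, 0, 0, 0, -1], [0.04, 0, 0, 0, 0, 0, -1], [0, 0, 0, 0, 0, 0, -1], [0, 0, 0, 0, 0, 0, -1]]]'

```text
t: 14.32
tool_pos: [0.5214, 0.0107, 0.0369]
orientation: [3.139, 0.117, -0.003]
contact_force: [-4.9, -0.1, 3.7]
width: 0.0006
gripper_force: 2.5
```

Emit:
send_rows --moves '[[[0.03, 0, 0, 0, 0, 0, -1], [0, 0, 0, 0, 0, 0, -1], [0, 0, 0, 0, 0, 0, -1]]]'

```text
t: 14.7
tool_pos: [0.5214, 0.0107, 0.0367]
orientation: [3.139, 0.117, -0.008]
contact_force: [-8.0, 0.2, 4.8]
width: 0.0003
gripper_force: 4.0
```

Emit:
send_rows --moves '[[[0.03, 0, 0, 0, 0, 0, -1], [0, 0, 0, 0, 0, 0, -1], [0, 0, 0, 0, 0, 0, -1]]]'

```text
t: 15.08
tool_pos: [0.5214, 0.0107, 0.0364]
orientation: [3.138, 0.118, -0.013]
contact_force: [-11.4, -0.8, 7.4]
width: 0.0005
gripper_force: 5.4
```

The push force rises with no motion, so the nose is at the stop. Backing off and checking.

Emit:
send_rows --moves '[[[-0.3, 0, 0, 0, 0, 0, -1], [-0.6, 0, 0, 0, 0, 0, -1], [0, 0, -0.6, 0, 0, 0, -1], [0, 0, -1, 0, 0, 0, -1], [0, -0.8, -0.6, 0, 0, 0, -1], [-0.3, -1, 0, 0, 0, 0, -1], [-0.3, -1, 0, 0, 0, 0, -1], [0, 0, 0, 0, 0, 0, -1], [0, 0, 0, 0, 0, 0, -1]]]'

```text
t: 16.2
tool_pos: [0.4409, 0.1449, 0.1473]
orientation: [-3.139, -0.117, -0.003]
contact_force: [0.7, -0.3, 0.7]
width: 0.0005
gripper_force: 0.0
```

Run:
```python
from h import *
box('t6.png');go(0,0,.1)
```

```text
box rack x 0.0297 y -0.0297 size 86.5 28.5 ang 90.0
t 16.25 rack now [-0.0928  0.1115] 0.1471 F [0.54 0.42 0.46] w 0.0004
misalign [ 0.002 -0.014 -0.024] units [1.859 2.226 0.946]
```

View pics/r_t6.png

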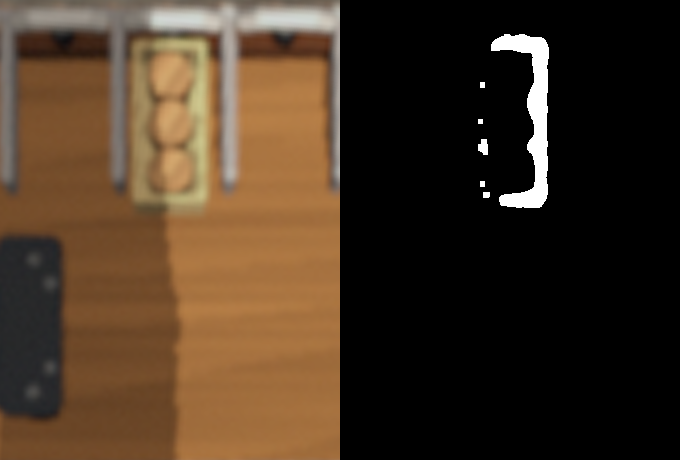

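The box, at (132–207, 38–208), sits between its dividers with its centre about 30 mm past their fronts and 2 mm off the centreline. The arm is clear of everything.

```bash
python3 -c "
from h import *
print(ctrl.close_job())"
```

```text
the job is handed in; nothing more can be done
None
```

I pressed rail sections 6, 5 and 4 in turn from the tall post, pushed the middle-sized cork box home into the third gap from the post (gap 4), and handed in with the arm clear; no verdict came back.

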